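# Set out the arching tools in order of size

## Task

Set out the four loose shaping tools, the cork sanding block and the three brass finger planes, on the pads of the wooden tool board in order of length, longest on the pad next to the standing knob, shortest at the other end. Each lies by itself in the middle of its pad, right side up and lengthwise on the pad (parallel to the pad's long sides; either end may point forward), and is let go.

Things in the scene. Friction and masses are not known exactly. Their poses are not given: they have to be found in the camera images.
- sanding_block: plain cork sanding block, 46 x 90 x 27 mm (x, y, z), the longest of the four tools. Origin: centre of the underside; z up, y along its length. Pinch across its 46 mm width.
- large_plane: the largest (60 mm long); brass finger plane lying on its sole: low boat-shaped brass body, two upright cheeks, a steel iron and dark lever cap sloping up between them. Sole 29 x 60 mm (x by y), 31 mm high over all; cheeks 26 mm apart over their outsides, parallel to y, up to 22 mm high: pinch across them (along x). Origin: centre of the underside; z up, y along its length (which end is the toe does not matter).
- middle_plane: the middle-sized (48 mm long); brass finger plane lying on its sole: low boat-shaped brass body, two upright cheeks, a steel iron and dark lever cap sloping up between them. Sole 23 x 48 mm (x by y), 25 mm high over all; cheeks 20 mm apart over their outsides, parallel to y, up to 18 mm high: pinch across them (along x). Origin: centre of the underside; z up, y along its length (which end is the toe does not matter).
- small_plane: the smallest (38 mm long); brass finger plane lying on its sole: low boat-shaped brass body, two upright cheeks, a steel iron and dark lever cap sloping up between them. Sole 18 x 38 mm (x by y), 20 mm high over all; cheeks 16 mm apart over their outsides, parallel to y, up to 14 mm high: pinch across them (along x). Origin: centre of the underside; z up, y along its length (which end is the toe does not matter).
- pad_a: one of four identical flat grey felt-like pads (rigid) in a row on the tool board, 104 x 62 x 3 mm, 85 mm apart centre to centre; its name says nothing about its place in the row. Origin: centre of its underside, so its upper face is 3 mm above it (15 mm above the bench). x: its long direction, across the board; y along the row.
- pad_b: one of four identical flat grey felt-like pads (rigid) in a row on the tool board, 104 x 62 x 3 mm, 85 mm apart centre to centre; its name says nothing about its place in the row. Origin: centre of its underside, so its upper face is 3 mm above it (15 mm above the bench). x: its long direction, across the board; y along the row.
- pad_c: one of four identical flat grey felt-like pads (rigid) in a row on the tool board, 104 x 62 x 3 mm, 85 mm apart centre to centre; its name says nothing about its place in the row. Origin: centre of its underside, so its upper face is 3 mm above it (15 mm above the bench). x: its long direction, across the board; y along the row.
- pad_d: one of four identical flat grey felt-like pads (rigid) in a row on the tool board, 104 x 62 x 3 mm, 85 mm apart centre to centre; its name says nothing about its place in the row. Origin: centre of its underside, so its upper face is 3 mm above it (15 mm above the bench). x: its long direction, across the board; y along the row.
- end_knob: small turned dark steel knob, 20 mm across and 26 mm high, standing fixed at one end of the tool board, 205 mm from the board's centre on the row's line; it marks the end where the longest tool goes. The other end has only a flush wooden plug, 10 mm across. Origin: centre of its underside.
- tool_board: plain wooden tool board fixed on the bench, 125 x 440 x 12 mm (x, y, z), with the four pads along its length (y): pad centres at y = +127.5, +42.5, -42.5 and -127.5 mm, all at x = 0. Origin: centre of its underside, on the bench.
Mind the look-alikes: they are no part of the job. Leave any green look-alike of the large_plane alone.

How it is judged:
At the end, for the whole second after the job is handed in: From the knob's end the pads carry sanding block, large, middle and small plane; each centred on its pad within 12 mm along and across the board, resting on the pad upright (0.15 rad), its length within 0.25 rad of the pad's long direction, and at rest (((y of end_knob in the frame of tool_board above 0 m and y of sanding_block in the frame of tool_board between 0.1155 and 0.1395 m and y of large_plane in the frame of tool_board between 0.0305 and 0.0545 m and y of middle_plane in the frame of tool_board between -0.0545 and -0.0305 m and y of small_plane in the frame of tool_board between -0.1395 and -0.1155 m) or (y of end_knob in the frame of tool_board below 0 m and y of sanding_block in the frame of tool_board between -0.1395 and -0.1155 m and y of large_plane in the frame of tool_board between -0.0545 and -0.0305 m and y of middle_plane in the frame of tool_board between 0.0305 and 0.0545 m and y of small_plane in the frame of tool_board between 0.1155 and 0.1395 m)) and x of sanding_block in the frame of tool_board between -0.012 and 0.012 m and z of sanding_block in the frame of tool_board between 0.011 and 0.02 m and angle between each of sanding_block, large_plane, middle_plane, small_plane's own z axis and vertical below 0.15 rad and angle between the y axis of each of sanding_block, large_plane, middle_plane, small_plane and the x axis of tool_board, either way round below 0.25 rad and linear speed of each of sanding_block, large_plane, middle_plane, small_plane below 0.02 m/s and angular speed of each of sanding_block, large_plane, middle_plane, small_plane below 0.2 rad/s and x of large_plane in the frame of tool_board between -0.012 and 0.012 m and z of large_plane in the frame of tool_board between 0.011 and 0.02 m and x of middle_plane in the frame of tool_board between -0.012 and 0.012 m and z of middle_plane in the frame of tool_board between 0.011 and 0.02 m and x of small_plane in the frame of tool_board between -0.012 and 0.012 m and z of small_plane in the frame of tool_board between 0.011 and 0.02 m); the robot touches nothing.
It also fails if it takes over 96 s, if anything falls off the work surface, if the arm or the gripper's body presses on something with over 40 N, if the wrist force passes 120 N, or if a joint passes its speed limit or range.

## Robot

A 7-joint arm with a two-finger parallel gripper is mounted at the origin on a cart in front of the work surface, level with it; the furniture and walls round the work are solid. World frame = base frame: x ahead of the robot, y to its left, z up, the work surface at z = 0. Lengths are in m, angles in rad, forces in N, time in s.
With the tool pointing down it reaches from about 0.425 to 0.925 m from the base axis. Payload 6.8 kg.
Tool frame: the origin (TCP) lies midway between the tips of the shut fingers; the grasp point (between the pads) lies 19 mm behind it; z points along the fingers, y is the line along which they close (so a half turn about z gives the same grasp; the last joint's range is limited). The gripper opens to 88 mm and grips with 3 to 60 N. Pads are 20 mm wide; open, the fingers measure 115 mm over their backs; the gripper's body (75 mm by 178 mm) begins 61 mm behind the grasp point.
Start: joints at [-1.335, 0.477, 0.022, 1.555, -0.011, 1.109, -0.083], TCP at [0.228, 0.636, 0.223] pointing down, gripper open.
Joint ranges: [-2.96, 2.96], [-0.34, 2.1], [-1.41, 1.46], [0.24, 2.44], [-1.37, 4.51], [0.17, 1.92], [-2.96, 2.96]. Speed limits (rad/s): [2.39, 2.39, 3.14, 3.14, 3.14, 3.14, 3.14].

## Interface

Orientations are given as [roll, pitch, yaw] about the fixed x, y, z axes, in that order (R = Rz(yaw) Ry(pitch) Rx(roll)).
In Python, from rig import sensors, snapshot, job gives the robot as it stands.
- The arm moves only by the shell command python3 -m crank 'ROWS'. ROWS is JSON, a list of rows, each an object with "offset": the shift along the tool's x, y, z in cm, a list of three; "dr": the turn, a rotation vector about the tool's x, y, z in rad, a list of three; "hand": the closure, from 0 (fully open) to 1 (shut). A call has 1 to 12 rows; each row shifts and turns the commanded pose from where the row before left it, along the tool's axes as they then stand; what a row does not reach is not made up. A row lasts 1/8 s, in which the tool goes at most 62.5 mm and 10.7 degrees, less where a joint would pass 70% of its speed; a pose out of reach is approached as far as the arm can. A call with a gripper value outside its range is refused whole. The fingers move at their own pace and stop on an object; the grip force is fixed at half the most. Time passes only in rows, so rows that do not move let the fingers close. It gives the time, the measured TCP pose, the force, the opening and the grip force at its end, in the units of the state.
- sensors.observe(): the state, without advancing time (a new reading comes with each control period).
- snapshot(name): name is "scene" or "top"; returns a dict with "frame" (480x640x3 uint8, red, green, blue), "fx", "fy", "cx", "cy" (pixels), "R" (3x3) and "t" (3): a world point X has camera coordinates R X + t. Camera axes: x right, y down, z forward; pixel columns grow to the right and rows downward; lengths in m; the calibration is good to about 2 mm. A picture is of the moment at which its call begins. There is no depth.
- job.close_job(): hands the job in; it is judged then, once.
The state is a dict: "time": time; "joints": joint angles; "dq": joint speeds; "tau": joint torques, N m; "ee_pos": TCP position; "orientation": TCP orientation; "ft_force": force on the tool from outside, world axes, zero at the start; "moment": the same for the moment, N m; "opening": opening from 0.0 (shut) to 1.0 (fully open); "finger_force": force on a finger pad.
Only numpy, scipy, OpenCV 4.12 (cv2) and the standard library are available. Lean on these libraries where they do the work, as an engineer would, in place of code of your own. Each camera call takes 0.05 s, during which the arm holds its last target. There are 200 camera calls.

## Working session

There is one attempt and no reset: what is moved stays moved. The work goes in short steps, Python scripts to look and compute and a shell command to move; the robot and the scene stay as the last step left them, time stands still between calls to the robot, and variables do not carry over. Pictures are saved under pics/ and viewed, at most 14 in all, crops included, and the job is handed in when it is done.

```bash
mkdir -p pics; ls
python3 - <<'E'
from rig import sensors, snapshot
import cv2,pickle
print(sensors.observe())
for n in("scene","top"):
    s=snapshot(n);cv2.imwrite(f"pics/{n}0.png",s["frame"][:,:,::-1]);pickle.dump(s,open(f"pics/{n}0.pkl","wb"))
    print(n,s["fx"],s["fy"],s["cx"],s["cy"],s["R"],s["t"])
E
```

```text
pics
{'time': 0.0, 'joints': array([-1.33511091,  0.47778509,  0.02232613,  1.55644271, -0.01151227,
        1.10928661, -0.08310431]), 'dq': array([ 0.00130148,  0.0002734 ,  0.000342  ,  0.00159824, -0.00065206,
       -0.00098904,  0.00085397]), 'tau': array([-1.42465200e-03, -5.82849777e+01,  1.53407604e+00, -2.72595960e+01,
       -5.43944025e-02,  1.70885003e-02,  1.63580303e-04]), 'ee_pos': array([0.22731197, 0.63493753, 0.22169521]), 'orientation': array([-3.13980240e+00,  1.15578522e-04,  2.79783133e+00]), 'ft_force': array([-0.85649902,  0.18899363,  0.19206814]), 'moment': array([-0.00500028, -0.02945841, -0.00836815]), 'finger_force': 0.0, 'opening': 0.9972999354446423}
scene 464.000270265476 464.000270265476 321.07164938263884 239.58982741352108 [[ 0.8578137  -0.51368816 -0.01673671]
 [-0.2271754  -0.34975008 -0.90888185]
 [ 0.46102818  0.78345348 -0.41671773]] [-0.47960929  0.1695089   1.04386846]
top 476.5419558350648 476.5419558350648 312.01559878972466 239.10378451742983 [[ 0.01009712 -0.99961544 -0.0258269 ]
 [-0.9912629  -0.00660913 -0.13173526]
 [ 0.1315139   0.0269314  -0.99094843]] [0.01497508 0.55462235 1.02500495]
```

View pics/top0.png

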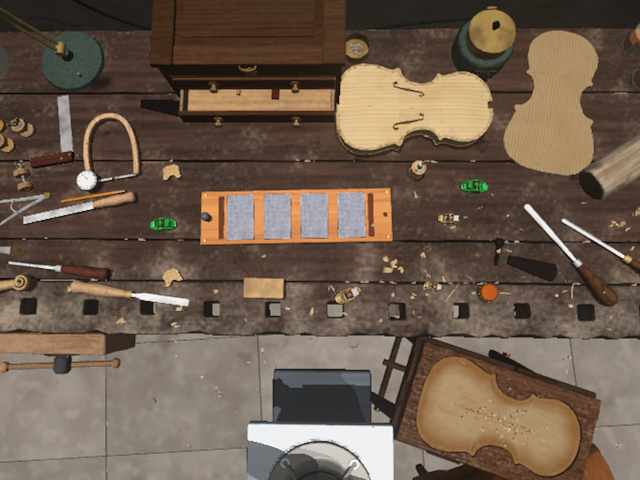

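View pics/scene0.png

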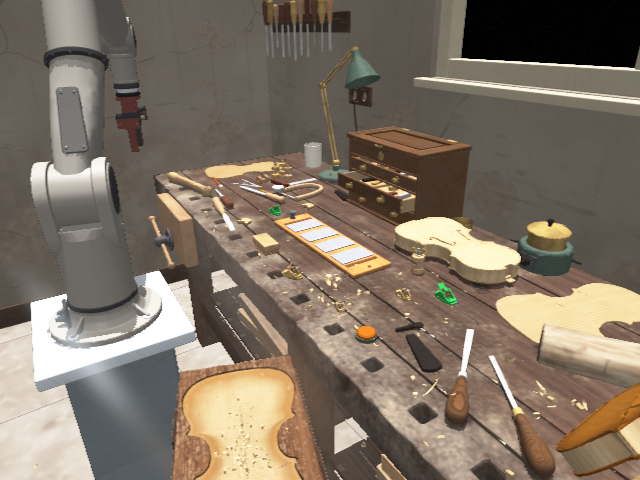

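The top view shows the board at (296,217) with the knob at its left (+y) end (206,216). The cork block is at (263,288). Brass planes are at (347,295), (449,219) and (431,287). The look-alikes are green planes at (163,224) and (474,186), plus pale shaving or block shapes at (172,172), (172,276) and (418,168). I'll enlarge both views.

Run:
```python
import cv2
a=cv2.imread("pics/top0.png")
cv2.imwrite("pics/t1.png",cv2.resize(a[175:310,235:495],None,fx=3,fy=3,interpolation=cv2.INTER_CUBIC))
a=cv2.imread("pics/scene0.png")
cv2.imwrite("pics/s1.png",cv2.resize(a[200:325,240:440],None,fx=4,fy=4,interpolation=cv2.INTER_CUBIC))
```

```text
(no output)
```

View pics/t1.png

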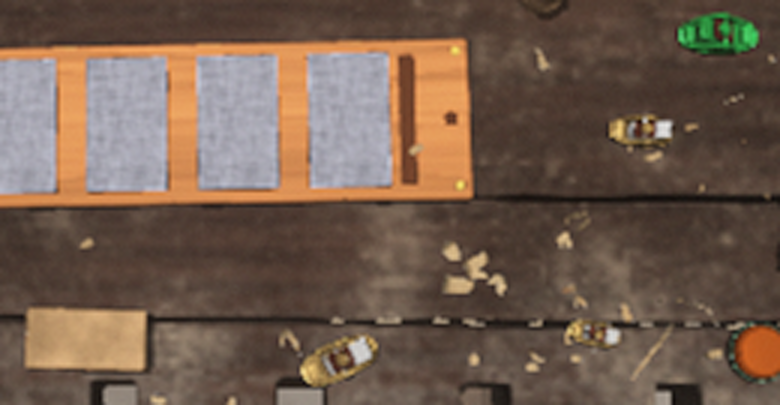

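View pics/s1.png

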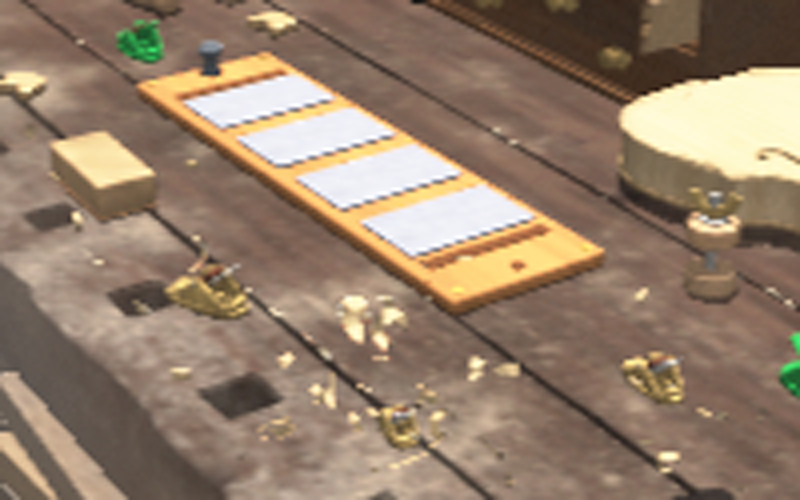

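Knob end is left (+y) and the plug hole is at the right. Apparent lengths order the planes as large (347,295) ≈27 px, middle (449,219) ≈21 px and small (431,287) ≈18 px. Greens are excluded. Next I triangulate.

```bash
cat > h.py <<'E'
import numpy as np,cv2,pickle
def cam(s): return np.array([[s["fx"],0,s["cx"]],[0,s["fy"],s["cy"]],[0,0,1]])
def P(s): return cam(s)@np.c_[s["R"],s["t"]]
def onplane(s,uv,z):
    uv=np.atleast_2d(np.float64(uv)); C=-s["R"].T@s["t"]
    d=np.c_[uv,np.ones(len(uv))]@np.linalg.inv(cam(s)).T@s["R"]
    return C+d*((z-C[2])/d[:,2])[:,None]
def tri(T,S,a,b):
    X=cv2.triangulatePoints(P(T),P(S),np.float64(a).T,np.float64(b).T); return (X[:3]/X[3]).T
def tc(p,k=3,o=(235,175)): return (np.float64(p)+.5)/k-.5+np.array(o)
E
python3 - <<'E'
from h import *
np.set_printoptions(precision=4,suppress=True)
T=pickle.load(open("pics/top0.pkl","rb"));S=pickle.load(open("pics/scene0.pkl","rb"))
print("C",-T["R"].T@T["t"],-S["R"].T@S["t"])
sc=lambda p:tc(p,4,(240,200))
print("block",X:=tri(T,S,tc([(27,308),(25,369),(148,310),(146,371)]),sc([(106,131),(50,143),(157,180),(98,192)])),X.mean(0))
print("pad -y",X:=tri(T,S,tc([(308,54),(389,52),(392,185),(310,189)]),sc([(485,184),(535,215),(415,256),(362,224)])),X.mean(0))
print("planes L,M,S",tri(T,S,tc([(340,359),(641,130),(593,334)]),sc([(208,292),(655,378),(400,425)])))
hsv=cv2.cvtColor(T["frame"],cv2.COLOR_RGB2HSV);h,s,v=cv2.split(hsv)
pad=((s<90)&(v>100)&(h>95)).astype(np.uint8); pad[:185]=0;pad[245:]=0;pad[:,:220]=0;pad[:,375:]=0
n,_,st,ce=cv2.connectedComponentsWithStats(pad)
k=[i for i in range(1,n) if st[i,4]>500];k.sort(key=lambda i:ce[i,0]);print(st[k])
W=onplane(T,ce[k],.015);print("pads",W); d=W[0]-W[-1];print("len",np.linalg.norm(d)/3,"row yaw off +y",np.arctan2(-d[0],d[1]),W.mean(0))
for nm,(x0,y0,x1,y1),z in [("block",(238,272,290,304),.027),("L",(333,282,363,306),.01),("M",(436,210,462,227),.008),("S",(422,278,444,295),.007)]:
    m=np.zeros_like(h);R=np.s_[y0:y1,x0:x1]
    m[R]=((s[R]>70)&(v[R]>95)) if nm!="block" else ((s[R]>60)&(v[R]>110))
    if nm!="block": m[R]|=(v[R]>140)
    m=cv2.morphologyEx(m,cv2.MORPH_CLOSE,np.ones((5,5)))
    n,l,st,ce=cv2.connectedComponentsWithStats(m);i=1+np.argmax(st[1:,4])
    pts=np.argwhere(l==i)[:,::-1].astype(float);w=onplane(T,pts,z)[:,:2]
    c,(a,b),t=cv2.minAreaRect((w*1000).astype(np.float32));q=cv2.PCACompute2(w,None);print(nm,st[i],c,(a,b),t,"pca yaw",np.arctan2(q[1][0,1],q[1][0,0]),"mean",w.mean(0))
E
```

```text
C [ 0.4148 -0.009   1.0892] [-0.0313 -1.0049  0.581 ]
block [[0.4697 0.1713 0.0268]
 [0.4247 0.1713 0.028 ]
 [0.4686 0.0817 0.0222]
 [0.4233 0.0822 0.0244]] [0.4466 0.1266 0.0253]
pad -y [[ 0.6668 -0.0376  0.0152]
 [ 0.6669 -0.0988  0.0164]
 [ 0.5656 -0.1014  0.0144]
 [ 0.5627 -0.0396  0.0126]] [ 0.6155 -0.0693  0.0147]
planes L,M,S [[ 0.4337 -0.0619  0.0086]
 [ 0.6101 -0.2919  0.0047]
 [ 0.4553 -0.2525  0.0039]]
[[ 227  195   27   45 1138]
 [ 264  194   27   45 1157]
 [ 301  194   27   44 1157]
 [ 338  193   27   44 1161]]
pads [[ 0.608   0.1862  0.015 ]
 [ 0.6095  0.1018  0.015 ]
 [ 0.6117  0.0169  0.015 ]
 [ 0.6145 -0.0681  0.015 ]]
len 0.08478040940082528 row yaw off +y 0.02543475709187465 [0.6109 0.0592 0.015 ]
block [ 239  276   51   28 1032] (441.74005126953125, 125.61687469482422) (59.654396057128906, 111.47024536132812) 0.9439479112625122 pca yaw 1.4972352111123493 mean [0.4447 0.1192]
L [333 282  30  24 543] (435.35162353515625, -60.715999603271484) (51.39321517944336, 65.50267028808594) 0.515953540802002 pca yaw 1.8872455837137911 mean [ 0.434  -0.0611]
M [438 212  21  15 234] (606.7606811523438, -290.1063232421875) (32.45414733886719, 45.78691101074219) 0.34049782156944275 pca yaw 1.414506804351977 mean [ 0.6066 -0.2912]
S [422 278  22  17 321] (453.966064453125, -251.6668701171875) (35.821807861328125, 47.78721618652344) 0.5035999417304993 pca yaw 1.7396647051784568 mean [ 0.4548 -0.252 ]
```

Run:
```python
import cv2,numpy as np
a=cv2.imread("pics/top0.png")
f=lambda x,y:cv2.resize(a[y:y+28,x:x+33],None,fx=12,fy=12,interpolation=cv2.INTER_CUBIC)
cv2.imwrite("pics/pl.png",np.vstack([np.hstack([f(331,281),f(433,206)]),np.hstack([f(416,273),np.zeros((336,396,3),np.uint8)])])[:600])
```

```text
(no output)
```

View pics/pl.png

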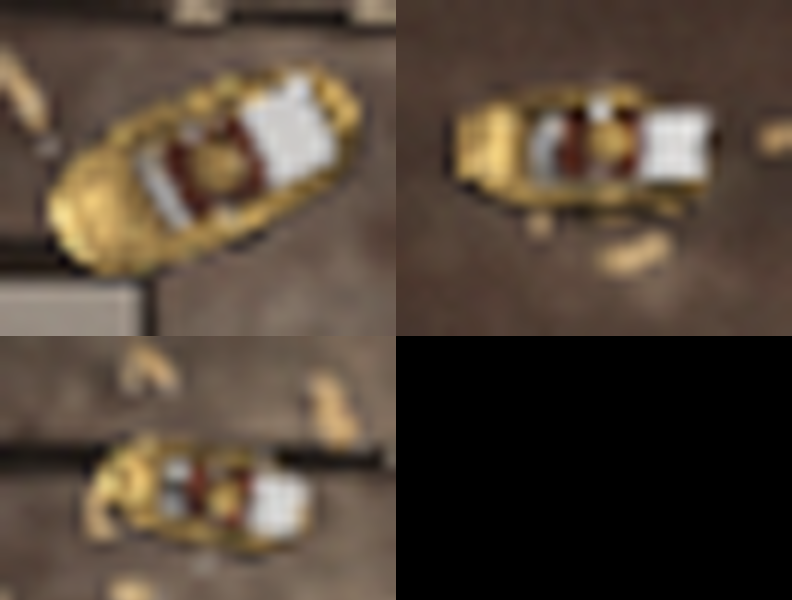

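Tiles, read as (column,row) at 12x: large tips (62,232)→(350,100), so the axis is about 24° in the image. Middle is about level with mid at (583,147). Small is tilted about 7° with mid at (205,496). Candidates in the top view: brass large (347.7,294.4), middle (448.1,217.8), small (432.6,285.9), and the greens at (163,224) and (474,186), which stay untouched. Now working out the first move.

```bash
cat >> h.py <<'E'
def go(x,y,z,phi):
    from rig import sensors
    o=sensors.observe();p=o["ee_pos"];ps=o["orientation"][2]
    d=(phi+np.pi/2-ps+np.pi/2)%np.pi-np.pi/2      # yaw change, mod half turn
    n=ps+d; v=np.array([x,y,z])-p
    off=[np.cos(n)*v[0]+np.sin(n)*v[1],np.sin(n)*v[0]-np.cos(n)*v[1],-v[2]]
    print("turn z %.3f (alt %.3f), then offset cm"%(-d,-d-np.sign(-d)*np.pi),np.round(np.array(off)*100,2),"q7 %.2f open %.3f"%(o["joints"][6],o["opening"]),"tilt",np.round(o["orientation"],3))
E
python3 - <<'E'
from h import *
T=pickle.load(open("pics/top0.pkl","rb"))
for n,uv,z in(("L",(347.7,294.4),.012),("M",(448.1,217.8),.010),("S",(432.6,285.9),.008),("knob",(206,217),.02)): print(n,onplane(T,uv,z))
B=np.array([.6113,.0593]);a=.0255
for y in(.1275,.0425,-.0425,-.1275): print(B+y*np.array([-np.sin(a),np.cos(a)]))
go(.4466,.1266,.10,-.014)
E
```

```text
L [[ 0.43325094 -0.06099132  0.012     ]]
M [[ 0.6091547 -0.28977    0.01     ]]
S [[ 0.45412216 -0.25150317  0.008     ]]
knob [[0.60619313 0.26361825 0.02      ]]
[0.6080491  0.18675855]
[0.61021637 0.10178618]
[0.61238363 0.01681382]
[ 0.6145509  -0.06815855]
turn z 1.241 (alt -1.901), then offset cm [-50.53  22.63  12.18] q7 -0.08 open 1.004 tilt [-3.14   0.     2.798]
```

```bash
python3 -m crank '[{"offset":[0,0,0],"dr":[0,0,0.155],"hand":0},{"offset":[0,0,0],"dr":[0,0,0.155],"hand":0},{"offset":[0,0,0],"dr":[0,0,0.155],"hand":0},{"offset":[0,0,0],"dr":[0,0,0.155],"hand":0},{"offset":[0,0,0],"dr":[0,0,0.155],"hand":0},{"offset":[0,0,0],"dr":[0,0,0.155],"hand":0},{"offset":[0,0,0],"dr":[0,0,0.155],"hand":0},{"offset":[0,0,0],"dr":[0,0,0.155],"hand":0}]'
python3 -m crank '[{"offset":[-4.2,1.9,0],"dr":[0,0,0],"hand":0},{"offset":[-4.2,1.9,0],"dr":[0,0,0],"hand":0},{"offset":[-4.2,1.9,0],"dr":[0,0,0],"hand":0},{"offset":[-4.2,1.9,0],"dr":[0,0,0],"hand":0},{"offset":[-4.2,1.9,0],"dr":[0,0,0],"hand":0},{"offset":[-4.2,1.9,0],"dr":[0,0,0],"hand":0},{"offset":[-4.2,1.9,0],"dr":[0,0,0],"hand":0},{"offset":[-4.2,1.9,0],"dr":[0,0,0],"hand":0},{"offset":[-4.2,1.9,3],"dr":[0,0,0],"hand":0},{"offset":[-4.2,1.9,3],"dr":[0,0,0],"hand":0},{"offset":[-4.2,1.9,3],"dr":[0,0,0],"hand":0},{"offset":[-4.2,1.9,3],"dr":[0,0,0],"hand":0}]'
python3 -c "
from h import *
go(.4466,.1266,.006,-.014)"
```

```text
time: 1.1
ee_pos: [0.2273, 0.6352, 0.2221]
orientation: [-3.141, 0.001, 1.553]
ft_force: [0.7, 0.2, -0.4]
opening: 0.998
finger_force: 0.0
time: 2.6
ee_pos: [0.4492, 0.1274, 0.1018]
orientation: [3.141, -0.0, 1.558]
ft_force: [0.1, -0.2, 0.6]
opening: 1.004
finger_force: 0.0
turn z 0.002 (alt -3.140), then offset cm [-0.09 -0.26  9.58] q7 -0.17 open 1.004 tilt [ 3.141 -0.     1.558]
```

```bash
python3 -m crank '[{"offset":[0,-0.3,3],"dr":[0,0,0],"hand":0},{"offset":[0,0,3],"dr":[0,0,0],"hand":0},{"offset":[0,0,2],"dr":[0,0,0],"hand":0},{"offset":[0,0,1.5],"dr":[0,0,0],"hand":0},{"offset":[0,0,0],"dr":[0,0,0],"hand":0},{"offset":[0,0,0],"dr":[0,0,0],"hand":1},{"offset":[0,0,0],"dr":[0,0,0],"hand":1},{"offset":[0,0,0],"dr":[0,0,0],"hand":1},{"offset":[0,0,0],"dr":[0,0,0],"hand":1},{"offset":[0,0,0],"dr":[0,0,0],"hand":1},{"offset":[0,0,0],"dr":[0,0,0],"hand":1}]'
python3 -m crank '[{"offset":[0,0,-2],"dr":[0,0,0],"hand":1},{"offset":[0,0,-3],"dr":[0,0,0],"hand":1},{"offset":[0,0,-3],"dr":[0,0,0],"hand":1},{"offset":[0,0,0],"dr":[0,0,0],"hand":1}]'
python3 -c "
from h import *
go(.6080,.1868,.10,1.596)"
```

```text
time: 3.98
ee_pos: [0.4461, 0.1288, 0.0079]
orientation: [3.141, -0.0, 1.558]
ft_force: [-0.5, 0.4, 4.0]
opening: 0.521
finger_force: 30.0
time: 4.47
ee_pos: [0.4471, 0.1292, 0.0891]
orientation: [3.139, -0.002, 1.558]
ft_force: [0.3, 0.8, -0.3]
opening: 0.522
finger_force: 30.0
turn z 1.533 (alt -1.609), then offset cm [16.23 -5.35 -1.09] q7 -0.15 open 0.522 tilt [ 3.139e+00 -2.000e-03  1.558e+00]
```

```bash
python3 -m crank '[{"offset":[0,0,-0.2],"dr":[0,0,0.153],"hand":1},{"offset":[0,0,-0.2],"dr":[0,0,0.153],"hand":1},{"offset":[0,0,-0.2],"dr":[0,0,0.153],"hand":1},{"offset":[0,0,-0.2],"dr":[0,0,0.153],"hand":1},{"offset":[0,0,-0.2],"dr":[0,0,0.153],"hand":1},{"offset":[0,0,0],"dr":[0,0,0.153],"hand":1},{"offset":[0,0,0],"dr":[0,0,0.153],"hand":1},{"offset":[0,0,0],"dr":[0,0,0.153],"hand":1},{"offset":[0,0,0],"dr":[0,0,0.153],"hand":1},{"offset":[0,0,0],"dr":[0,0,0.156],"hand":1}]'
python3 -m crank '[{"offset":[3.3,-1.07,0],"dr":[0,0,0],"hand":1},{"offset":[3.3,-1.07,0],"dr":[0,0,0],"hand":1},{"offset":[3.3,-1.07,0],"dr":[0,0,0],"hand":1},{"offset":[3.3,-1.07,0],"dr":[0,0,0],"hand":1},{"offset":[3.3,-1.07,0],"dr":[0,0,0],"hand":1},{"offset":[0,0,0],"dr":[0,0,0],"hand":1},{"offset":[0,0,0],"dr":[0,0,0],"hand":1}]'
python3 -c "
from h import *
go(.6106,.1868,.024,1.596)"
```

```text
time: 5.72
ee_pos: [0.4453, 0.1283, 0.0966]
orientation: [3.14, 0.001, 0.02]
ft_force: [-0.0, 0.8, -1.0]
opening: 0.52
finger_force: 30.0
time: 6.6
ee_pos: [0.6083, 0.1854, 0.0962]
orientation: [3.14, 0.002, 0.024]
ft_force: [0.1, 0.5, -1.0]
opening: 0.522
finger_force: 30.0
turn z -0.001 (alt 3.141), then offset cm [ 0.24 -0.14  7.22] q7 -1.41 open 0.522 tilt [3.14e+00 2.00e-03 2.40e-02]
```

Lower, release with partial opening, then lift.

```bash
python3 -m crank '[{"offset":[0.2,-0.1,2.5],"dr":[0,0,0],"hand":1},{"offset":[0,0,2.5],"dr":[0,0,0],"hand":1},{"offset":[0,0,1.5],"dr":[0,0,0],"hand":1},{"offset":[0,0,0.6],"dr":[0,0,0],"hand":1},{"offset":[0,0,0],"dr":[0,0,0],"hand":1},{"offset":[0,0,0],"dr":[0,0,0],"hand":1}]'
python3 -m crank '[{"offset":[0,0,0],"dr":[0,0,0],"hand":0.2},{"offset":[0,0,0],"dr":[0,0,0],"hand":0.2},{"offset":[0,0,0],"dr":[0,0,0],"hand":0.2},{"offset":[0,0,-3],"dr":[0,0,0],"hand":0.2},{"offset":[0,0,-4],"dr":[0,0,0],"hand":0.2},{"offset":[0,0,-4],"dr":[0,0,0],"hand":0.2},{"offset":[0,0,0],"dr":[0,0,0],"hand":0.2}]'
python3 -c "
from h import *
go(.4333,-.061,.10,1.98-np.pi/2)"
```

```text
time: 7.35
ee_pos: [0.6121, 0.1873, 0.0274]
orientation: [-3.141, -0.001, 0.025]
ft_force: [1.0, 0.4, -0.5]
opening: 0.518
finger_force: 30.0
time: 8.22
ee_pos: [0.6137, 0.1874, 0.1399]
orientation: [-3.14, -0.005, 0.025]
ft_force: [0.2, 0.4, -0.5]
opening: 0.806
finger_force: 0.0
turn z 1.186 (alt -1.955), then offset cm [15.61 26.43  3.99] q7 -1.44 open 0.806 tilt [-3.14  -0.005  0.025]
```

```bash
python3 -m crank '[{"offset":[0,0,0],"dr":[0,0,-0.163],"hand":0.2},{"offset":[0,0,0],"dr":[0,0,-0.163],"hand":0.2},{"offset":[0,0,0],"dr":[0,0,-0.163],"hand":0.2},{"offset":[0,0,0],"dr":[0,0,-0.163],"hand":0.2},{"offset":[0,0,0],"dr":[0,0,-0.163],"hand":0.2},{"offset":[0,0,0],"dr":[0,0,-0.163],"hand":0.2},{"offset":[0,0,0],"dr":[0,0,-0.163],"hand":0.2},{"offset":[0,0,0],"dr":[0,0,-0.163],"hand":0.2},{"offset":[0,0,0],"dr":[0,0,-0.163],"hand":0.2},{"offset":[0,0,0],"dr":[0,0,-0.163],"hand":0.2},{"offset":[0,0,0],"dr":[0,0,-0.163],"hand":0.2},{"offset":[0,0,0],"dr":[0,0,-0.163],"hand":0.2}]'
python3 -m crank '[{"offset":[-2,-3.3,0],"dr":[0,0,0],"hand":0.2},{"offset":[-2,-3.3,0],"dr":[0,0,0],"hand":0.2},{"offset":[-2,-3.3,0],"dr":[0,0,0],"hand":0.2},{"offset":[-2,-3.3,0],"dr":[0,0,0],"hand":0.2},{"offset":[-2,-3.3,0],"dr":[0,0,0],"hand":0.2},{"offset":[-2,-3.3,1],"dr":[0,0,0],"hand":0.2},{"offset":[-2,-3.3,1],"dr":[0,0,0],"hand":0.2},{"offset":[-1.6,-3.3,2],"dr":[0,0,0],"hand":0.2},{"offset":[0,0,0],"dr":[0,0,0],"hand":0.2},{"offset":[0,0,0],"dr":[0,0,0],"hand":0.2}]'
python3 - <<'E'
from h import *
from rig import snapshot
go(.4333,-.061,.008,1.98-np.pi/2)
s=snapshot("scene");t=snapshot("top")
f=lambda a,y,x:cv2.resize(a["frame"][y:y+75,x:x+100,::-1],None,fx=4,fy=4,interpolation=cv2.INTER_CUBIC)
cv2.imwrite("pics/c1.png",np.vstack([np.hstack([f(s,205,260),f(t,185,195)]),np.hstack([f(s,230,250),f(t,240,300)])]))
E
```

```text
time: 9.72
ee_pos: [0.6107, 0.1872, 0.1354]
orientation: [-3.14, -0.0, 1.986]
ft_force: [-0.2, 1.2, -0.0]
opening: 0.799
finger_force: 0.0
time: 10.98
ee_pos: [0.4319, -0.0606, 0.0965]
orientation: [3.142, -0.0, 1.981]
ft_force: [-0.3, -0.0, -0.4]
opening: 0.8
finger_force: 0.0
turn z 0.001 (alt -3.141), then offset cm [-0.09  0.11  8.85] q7 0.60 open 0.800 tilt [ 3.142 -0.     1.981]
```

View pics/c1.png

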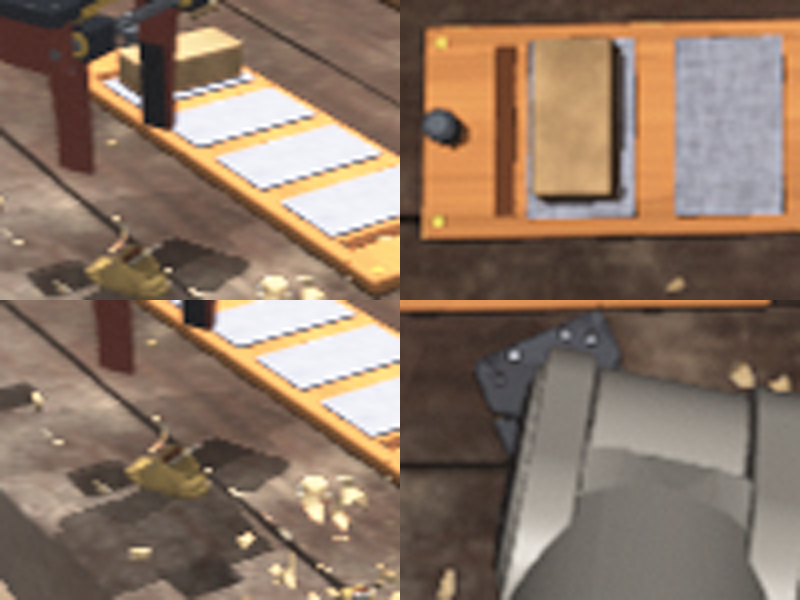

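The block is upright on the knob-end pad. Its top face centre (575,118) against the pad centre (582,127) is what the parallax predicts, so it is centred. The large plane is still in place, so I'll grasp it.

```bash
python3 -m crank '[{"offset":[-0.1,0.1,3],"dr":[0,0,0],"hand":0.2},{"offset":[0,0,3],"dr":[0,0,0],"hand":0.2},{"offset":[0,0,1.8],"dr":[0,0,0],"hand":0.2},{"offset":[0,0,1],"dr":[0,0,0],"hand":0.2},{"offset":[0,0,0],"dr":[0,0,0],"hand":0.2},{"offset":[0,0,0],"dr":[0,0,0],"hand":1},{"offset":[0,0,0],"dr":[0,0,0],"hand":1},{"offset":[0,0,0],"dr":[0,0,0],"hand":1},{"offset":[0,0,0],"dr":[0,0,0],"hand":1},{"offset":[0,0,0],"dr":[0,0,0],"hand":1},{"offset":[0,0,0],"dr":[0,0,0],"hand":1},{"offset":[0,0,0],"dr":[0,0,0],"hand":1}]'
python3 -m crank '[{"offset":[0,0,-2],"dr":[0,0,0],"hand":1},{"offset":[0,0,-3],"dr":[0,0,0],"hand":1},{"offset":[0,0,-4],"dr":[0,0,0],"hand":1},{"offset":[0,0,0],"dr":[0,0,0],"hand":1}]'
python3 - <<'E'
from h import *
from rig import snapshot
go(.6102,.1018,.10,1.596)
s=snapshot("scene")
cv2.imwrite("pics/c2.png",cv2.resize(s["frame"][195:295,240:360,::-1],None,fx=5,fy=5,interpolation=cv2.INTER_CUBIC))
E
```

```text
time: 12.58
ee_pos: [0.433, -0.0615, 0.0088]
orientation: [3.141, -0.0, 1.981]
ft_force: [-0.4, -0.0, 2.8]
opening: 0.29
finger_force: 30.0
time: 13.08
ee_pos: [0.4345, -0.0615, 0.1004]
orientation: [3.137, 0.001, 1.981]
ft_force: [-0.4, -0.1, -2.6]
opening: 0.286
finger_force: 30.0
turn z -1.186 (alt 1.956), then offset cm [-17.98  15.88   0.04] q7 0.61 open 0.286 tilt [3.137e+00 1.000e-03 1.981e+00]
```

View pics/c2.png

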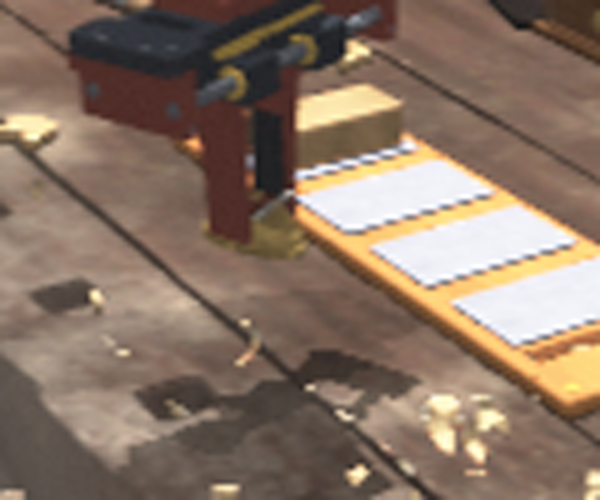

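Large plane held level at (260,235) in the crop, opening 25 mm, which matches the 26 mm cheeks. Now moving it to the second pad.

```bash
python3 -m crank '[{"offset":[0,0,0],"dr":[0,0,-0.148],"hand":1},{"offset":[0,0,0],"dr":[0,0,-0.148],"hand":1},{"offset":[0,0,0],"dr":[0,0,-0.148],"hand":1},{"offset":[0,0,0],"dr":[0,0,-0.148],"hand":1},{"offset":[0,0,0],"dr":[0,0,-0.148],"hand":1},{"offset":[0,0,0],"dr":[0,0,-0.148],"hand":1},{"offset":[0,0,0],"dr":[0,0,-0.148],"hand":1},{"offset":[0,0,0],"dr":[0,0,-0.15],"hand":1}]'
python3 -m crank '[{"offset":[-3,2.65,0],"dr":[0,0,0],"hand":1},{"offset":[-3,2.65,0],"dr":[0,0,0],"hand":1},{"offset":[-3,2.65,0],"dr":[0,0,0],"hand":1},{"offset":[-3,2.65,0],"dr":[0,0,0],"hand":1},{"offset":[-3,2.65,0],"dr":[0,0,0],"hand":1},{"offset":[-3,2.65,0],"dr":[0,0,0],"hand":1},{"offset":[0,0,0],"dr":[0,0,0],"hand":1},{"offset":[0,0,0],"dr":[0,0,0],"hand":1}]'
python3 -c "
from h import *
go(.6102,.1018,.025,1.596)"
```

```text
time: 14.12
ee_pos: [0.4315, -0.0614, 0.0969]
orientation: [3.141, -0.003, -3.111]
ft_force: [0.7, -0.6, -2.2]
opening: 0.289
finger_force: 30.0
time: 15.12
ee_pos: [0.6072, 0.1011, 0.0965]
orientation: [-3.141, -0.004, -3.117]
ft_force: [-0.2, -0.2, -1.7]
opening: 0.294
finger_force: 30.0
turn z -0.000 (alt 3.141), then offset cm [-0.3   0.07  7.15] q7 1.41 open 0.294 tilt [-3.141 -0.004 -3.117]
```

```bash
python3 -m crank '[{"offset":[-0.3,0.1,2.5],"dr":[0,0,0],"hand":1},{"offset":[0,0,2.5],"dr":[0,0,0],"hand":1},{"offset":[0,0,1.3],"dr":[0,0,0],"hand":1},{"offset":[0,0,0.8],"dr":[0,0,0],"hand":1},{"offset":[0,0,0.15],"dr":[0,0,0],"hand":1},{"offset":[0,0,0],"dr":[0,0,0],"hand":1}]'
python3 -m crank '[{"offset":[0,0,0],"dr":[0,0,0],"hand":0.4},{"offset":[0,0,0],"dr":[0,0,0],"hand":0.4},{"offset":[0,0,0],"dr":[0,0,0],"hand":0.4},{"offset":[0,0,-3],"dr":[0,0,0],"hand":0.4},{"offset":[0,0,-4],"dr":[0,0,0],"hand":0.4},{"offset":[0,0,-4],"dr":[0,0,0],"hand":0.4},{"offset":[0,0,0],"dr":[0,0,0],"hand":0.4}]'
python3 -c "
from h import *
go(.6092,-.2898,.10,0.0)"
```

```text
time: 15.88
ee_pos: [0.6122, 0.103, 0.0267]
orientation: [3.141, 0.001, -3.117]
ft_force: [-0.5, -0.2, -1.8]
opening: 0.294
finger_force: 30.0
time: 16.75
ee_pos: [0.6142, 0.1034, 0.1398]
orientation: [3.14, 0.007, -3.117]
ft_force: [0.4, 0.3, -0.8]
opening: 0.6
finger_force: 0.0
turn z -1.546 (alt 1.596), then offset cm [39.32  0.5   3.98] q7 1.40 open 0.600 tilt [ 3.14   0.007 -3.117]
```

```bash
python3 -m crank '[{"offset":[0,0,0],"dr":[0,0,0.16],"hand":0.4},{"offset":[0,0,0],"dr":[0,0,0.16],"hand":0.4},{"offset":[0,0,0],"dr":[0,0,0.16],"hand":0.4},{"offset":[0,0,0],"dr":[0,0,0.16],"hand":0.4},{"offset":[0,0,0],"dr":[0,0,0.16],"hand":0.4},{"offset":[0,0,0],"dr":[0,0,0.16],"hand":0.4},{"offset":[0,0,0],"dr":[0,0,0.16],"hand":0.4},{"offset":[0,0,0],"dr":[0,0,0.16],"hand":0.4},{"offset":[0,0,0],"dr":[0,0,0.16],"hand":0.4},{"offset":[0,0,0],"dr":[0,0,0.156],"hand":0.4}]'
python3 -m crank '[{"offset":[-4.9,-0.05,0],"dr":[0,0,0],"hand":0.4},{"offset":[-4.9,-0.05,0],"dr":[0,0,0],"hand":0.4},{"offset":[-4.9,-0.05,0],"dr":[0,0,0],"hand":0.4},{"offset":[-4.9,-0.05,0],"dr":[0,0,0],"hand":0.4},{"offset":[-4.9,-0.05,0],"dr":[0,0,0],"hand":0.4},{"offset":[-4.9,-0.05,1],"dr":[0,0,0],"hand":0.4},{"offset":[-4.9,-0.05,1],"dr":[0,0,0],"hand":0.4},{"offset":[-4.9,-0.05,2],"dr":[0,0,0],"hand":0.4},{"offset":[0,0,0],"dr":[0,0,0],"hand":0.4},{"offset":[0,0,0],"dr":[0,0,0],"hand":0.4}]'
python3 -c "
from h import *
go(.6092,-.2898,.007,0.0)"
```

```text
time: 18.0
ee_pos: [0.6111, 0.1029, 0.135]
orientation: [-3.14, 0.001, 1.566]
ft_force: [0.4, 0.4, -1.0]
opening: 0.599
finger_force: 0.0
time: 19.25
ee_pos: [0.6074, -0.2882, 0.0951]
orientation: [-3.14, -0.001, 1.571]
ft_force: [0.2, 0.9, -0.1]
opening: 0.603
finger_force: 0.0
turn z -0.000 (alt 3.141), then offset cm [-0.16  0.18  8.81] q7 0.67 open 0.603 tilt [-3.140e+00 -1.000e-03  1.571e+00]
```

```bash
python3 -m crank '[{"offset":[-0.15,0.1,3],"dr":[0,0,0],"hand":0.4},{"offset":[0,0,3],"dr":[0,0,0],"hand":0.4},{"offset":[0,0,1.8],"dr":[0,0,0],"hand":0.4},{"offset":[0,0,1],"dr":[0,0,0],"hand":0.4},{"offset":[0,0,0],"dr":[0,0,0],"hand":0.4},{"offset":[0,0,0],"dr":[0,0,0],"hand":1},{"offset":[0,0,0],"dr":[0,0,0],"hand":1},{"offset":[0,0,0],"dr":[0,0,0],"hand":1},{"offset":[0,0,0],"dr":[0,0,0],"hand":1},{"offset":[0,0,0],"dr":[0,0,0],"hand":1},{"offset":[0,0,0],"dr":[0,0,0],"hand":1},{"offset":[0,0,0],"dr":[0,0,0],"hand":1}]'
python3 -m crank '[{"offset":[0,0,-2],"dr":[0,0,0],"hand":1},{"offset":[0,0,-3],"dr":[0,0,0],"hand":1},{"offset":[0,0,-4],"dr":[0,0,0],"hand":1},{"offset":[0,0,0],"dr":[0,0,0],"hand":1}]'
python3 - <<'E'
from h import *
from rig import snapshot
go(.6124,.0168,.10,1.596)
s=snapshot("scene");t=snapshot("top")
f=lambda a,y,x:cv2.resize(a["frame"][y:y+100,x:x+100,::-1],None,fx=4,fy=4,interpolation=cv2.INTER_CUBIC)
cv2.imwrite("pics/c3.png",np.hstack([f(s,220,350),f(t,170,220)]))
E
```

```text
time: 20.75
ee_pos: [0.6089, -0.2906, 0.0085]
orientation: [3.141, 0.0, 1.571]
ft_force: [-1.0, 1.0, 6.7]
opening: 0.226
finger_force: 30.0
time: 21.25
ee_pos: [0.6109, -0.2919, 0.1023]
orientation: [3.135, 0.003, 1.57]
ft_force: [0.3, -0.9, -1.8]
opening: 0.233
finger_force: 30.0
turn z 1.545 (alt -1.596), then offset cm [  0.93 -30.86   0.23] q7 0.67 open 0.233 tilt [3.135e+00 3.000e-03 1.570e+00]
```

View pics/c3.png

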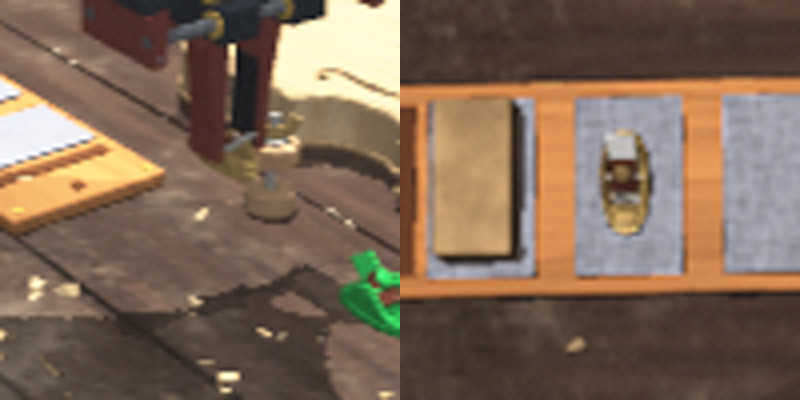

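Middle plane held (20 mm opening matches). Large plane at (626,183) on a pad centred at (629,185): centred and upright.

```bash
python3 -m crank '[{"offset":[0,0,0],"dr":[0,0,0.155],"hand":1},{"offset":[0,0,0],"dr":[0,0,0.155],"hand":1},{"offset":[0,0,0],"dr":[0,0,0.155],"hand":1},{"offset":[0,0,0],"dr":[0,0,0.155],"hand":1},{"offset":[0,0,0],"dr":[0,0,0.155],"hand":1},{"offset":[0,0,0],"dr":[0,0,0.155],"hand":1},{"offset":[0,0,0],"dr":[0,0,0.155],"hand":1},{"offset":[0,0,0],"dr":[0,0,0.155],"hand":1},{"offset":[0,0,0],"dr":[0,0,0.155],"hand":1},{"offset":[0,0,0],"dr":[0,0,0.15],"hand":1}]'
python3 -m crank '[{"offset":[0.1,-4.4,0],"dr":[0,0,0],"hand":1},{"offset":[0.1,-4.4,0],"dr":[0,0,0],"hand":1},{"offset":[0.1,-4.4,0],"dr":[0,0,0],"hand":1},{"offset":[0.1,-4.4,0],"dr":[0,0,0],"hand":1},{"offset":[0.1,-4.4,0],"dr":[0,0,0],"hand":1},{"offset":[0.1,-4.4,0],"dr":[0,0,0],"hand":1},{"offset":[0.2,-4.4,0],"dr":[0,0,0],"hand":1},{"offset":[0,0,0],"dr":[0,0,0],"hand":1},{"offset":[0,0,0],"dr":[0,0,0],"hand":1}]'
python3 -c "
from h import *
go(.6124,.0168,.0245,1.596)"
```

```text
time: 22.6
ee_pos: [0.6078, -0.2898, 0.0964]
orientation: [-3.141, 0.003, 0.021]
ft_force: [0.1, -0.7, -1.4]
opening: 0.233
finger_force: 30.0
time: 23.72
ee_pos: [0.6081, 0.0171, 0.0973]
orientation: [3.141, 0.002, 0.026]
ft_force: [-0.2, -1.1, -1.2]
opening: 0.233
finger_force: 30.0
turn z 0.001 (alt -3.141), then offset cm [0.43 0.04 7.28] q7 -1.03 open 0.233 tilt [3.141e+00 2.000e-03 2.600e-02]
```

```bash
python3 -m crank '[{"offset":[0.3,0,2.5],"dr":[0,0,0],"hand":1},{"offset":[0,0,2.5],"dr":[0,0,0],"hand":1},{"offset":[0,0,1.4],"dr":[0,0,0],"hand":1},{"offset":[0,0,0.8],"dr":[0,0,0],"hand":1},{"offset":[0,0,0.1],"dr":[0,0,0],"hand":1},{"offset":[0,0,0],"dr":[0,0,0],"hand":1}]'
python3 -m crank '[{"offset":[0,0,0],"dr":[0,0,0],"hand":0.45},{"offset":[0,0,0],"dr":[0,0,0],"hand":0.45},{"offset":[0,0,0],"dr":[0,0,0],"hand":0.45},{"offset":[0,0,-3],"dr":[0,0,0],"hand":0.45},{"offset":[0,0,-4],"dr":[0,0,0],"hand":0.45},{"offset":[0,0,-4],"dr":[0,0,0],"hand":0.45},{"offset":[0,0,0],"dr":[0,0,0],"hand":0.45}]'
python3 -c "
from h import *
go(.4541,-.2515,.10,-.12)"
```

```text
time: 24.48
ee_pos: [0.6123, 0.0175, 0.0256]
orientation: [-3.142, -0.001, 0.026]
ft_force: [0.7, 0.4, -0.5]
opening: 0.229
finger_force: 30.0
time: 25.35
ee_pos: [0.6138, 0.0173, 0.1382]
orientation: [-3.141, -0.005, 0.026]
ft_force: [-0.1, 0.9, -0.5]
opening: 0.55
finger_force: 0.0
turn z -1.425 (alt 1.716), then offset cm [-28.6  -12.64   3.82] q7 -1.06 open 0.550 tilt [-3.141 -0.005  0.026]
```

```bash
python3 -m crank '[{"offset":[0,0,0],"dr":[0,0,-0.158],"hand":0.45},{"offset":[0,0,0],"dr":[0,0,-0.158],"hand":0.45},{"offset":[0,0,0],"dr":[0,0,-0.158],"hand":0.45},{"offset":[0,0,0],"dr":[0,0,-0.158],"hand":0.45},{"offset":[0,0,0],"dr":[0,0,-0.158],"hand":0.45},{"offset":[0,0,0],"dr":[0,0,-0.158],"hand":0.45},{"offset":[0,0,0],"dr":[0,0,-0.158],"hand":0.45},{"offset":[0,0,0],"dr":[0,0,-0.158],"hand":0.45},{"offset":[0,0,0],"dr":[0,0,-0.16],"hand":0.45}]'
python3 -m crank '[{"offset":[-4.1,-1.8,0],"dr":[0,0,0],"hand":0.45},{"offset":[-4.1,-1.8,0],"dr":[0,0,0],"hand":0.45},{"offset":[-4.1,-1.8,0],"dr":[0,0,0],"hand":0.45},{"offset":[-4.1,-1.8,0],"dr":[0,0,0],"hand":0.45},{"offset":[-4.1,-1.8,1],"dr":[0,0,0],"hand":0.45},{"offset":[-4.1,-1.8,1],"dr":[0,0,0],"hand":0.45},{"offset":[-4,-1.8,1.8],"dr":[0,0,0],"hand":0.45},{"offset":[0,0,0],"dr":[0,0,0],"hand":0.45},{"offset":[0,0,0],"dr":[0,0,0],"hand":0.45}]'
python3 -c "
from h import *
go(.4541,-.2515,.006,-.12)"
```

```text
time: 26.48
ee_pos: [0.6112, 0.0179, 0.1341]
orientation: [-3.14, 0.0, 1.455]
ft_force: [0.4, -0.3, -0.0]
opening: 0.549
finger_force: 0.0
time: 27.6
ee_pos: [0.4523, -0.2504, 0.0967]
orientation: [-3.141, -0.001, 1.45]
ft_force: [0.6, 0.0, -0.0]
opening: 0.554
finger_force: 0.0
turn z -0.001 (alt 3.141), then offset cm [-0.09  0.19  9.07] q7 0.66 open 0.554 tilt [-3.141e+00 -1.000e-03  1.450e+00]
```

```bash
python3 -m crank '[{"offset":[-0.1,0.15,3],"dr":[0,0,0],"hand":0.45},{"offset":[0,0,3],"dr":[0,0,0],"hand":0.45},{"offset":[0,0,1.9],"dr":[0,0,0],"hand":0.45},{"offset":[0,0,1.1],"dr":[0,0,0],"hand":0.45},{"offset":[0,0,0],"dr":[0,0,0],"hand":0.45},{"offset":[0,0,0],"dr":[0,0,0],"hand":1},{"offset":[0,0,0],"dr":[0,0,0],"hand":1},{"offset":[0,0,0],"dr":[0,0,0],"hand":1},{"offset":[0,0,0],"dr":[0,0,0],"hand":1},{"offset":[0,0,0],"dr":[0,0,0],"hand":1},{"offset":[0,0,0],"dr":[0,0,0],"hand":1},{"offset":[0,0,0],"dr":[0,0,0],"hand":1}]'
python3 -m crank '[{"offset":[0,0,-2],"dr":[0,0,0],"hand":1},{"offset":[0,0,-3],"dr":[0,0,0],"hand":1},{"offset":[0,0,-4],"dr":[0,0,0],"hand":1},{"offset":[0,0,0],"dr":[0,0,0],"hand":1}]'
python3 - <<'E'
from h import *
from rig import snapshot
go(.6146,-.0682,.10,1.596)
s=snapshot("scene");t=snapshot("top")
f=lambda a,y,x:cv2.resize(a["frame"][y:y+100,x:x+100,::-1],None,fx=4,fy=4,interpolation=cv2.INTER_CUBIC)
cv2.imwrite("pics/c4.png",np.hstack([f(s,230,290),f(t,170,265)]))
E
```

```text
time: 29.1
ee_pos: [0.4539, -0.2523, 0.0075]
orientation: [3.141, -0.0, 1.45]
ft_force: [-1.2, 1.1, 5.6]
opening: 0.182
finger_force: 30.0
time: 29.6
ee_pos: [0.4551, -0.253, 0.0992]
orientation: [3.137, 0.001, 1.45]
ft_force: [0.3, 0.2, -1.2]
opening: 0.182
finger_force: 30.0
turn z 1.425 (alt -1.717), then offset cm [ 16.41 -18.07  -0.08] q7 0.67 open 0.182 tilt [3.137e+00 1.000e-03 1.450e+00]
```

View pics/c4.png

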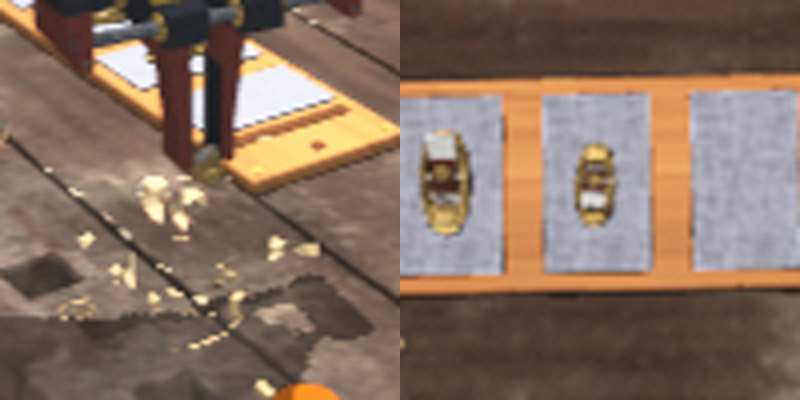

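The small plane is held (16 mm opening). The middle plane at (596,185) sits centred on its pad (597,182). Moving to the last pad.

```bash
python3 -m crank '[{"offset":[0,0,0],"dr":[0,0,0.158],"hand":1},{"offset":[0,0,0],"dr":[0,0,0.158],"hand":1},{"offset":[0,0,0],"dr":[0,0,0.158],"hand":1},{"offset":[0,0,0],"dr":[0,0,0.158],"hand":1},{"offset":[0,0,0],"dr":[0,0,0.158],"hand":1},{"offset":[0,0,0],"dr":[0,0,0.158],"hand":1},{"offset":[0,0,0],"dr":[0,0,0.158],"hand":1},{"offset":[0,0,0],"dr":[0,0,0.158],"hand":1},{"offset":[0,0,0],"dr":[0,0,0.16],"hand":1}]'
python3 -m crank '[{"offset":[2.8,-3,0],"dr":[0,0,0],"hand":1},{"offset":[2.8,-3,0],"dr":[0,0,0],"hand":1},{"offset":[2.8,-3,0],"dr":[0,0,0],"hand":1},{"offset":[2.8,-3,0],"dr":[0,0,0],"hand":1},{"offset":[2.8,-3,0],"dr":[0,0,0],"hand":1},{"offset":[2.6,-3,0],"dr":[0,0,0],"hand":1},{"offset":[0,0,0],"dr":[0,0,0],"hand":1},{"offset":[0,0,0],"dr":[0,0,0],"hand":1}]'
python3 -c "
from h import *
go(.6146,-.0682,.0235,1.596)"
```

```text
time: 30.82
ee_pos: [0.4526, -0.2518, 0.0956]
orientation: [-3.141, 0.003, 0.02]
ft_force: [0.1, 0.3, -0.5]
opening: 0.179
finger_force: 30.0
time: 31.82
ee_pos: [0.6136, -0.0687, 0.0958]
orientation: [3.141, 0.002, 0.025]
ft_force: [0.5, 0.2, -0.6]
opening: 0.181
finger_force: 30.0
turn z -0.000 (alt 3.141), then offset cm [ 0.1  -0.05  7.23] q7 -0.85 open 0.181 tilt [3.141e+00 2.000e-03 2.500e-02]
```

```bash
python3 -m crank '[{"offset":[0,0,2.5],"dr":[0,0,0],"hand":1},{"offset":[0,0,2.5],"dr":[0,0,0],"hand":1},{"offset":[0,0,1.4],"dr":[0,0,0],"hand":1},{"offset":[0,0,0.8],"dr":[0,0,0],"hand":1},{"offset":[0,0,0.1],"dr":[0,0,0],"hand":1},{"offset":[0,0,0],"dr":[0,0,0],"hand":1}]'
python3 -m crank '[{"offset":[0,0,0],"dr":[0,0,0],"hand":0.5},{"offset":[0,0,0],"dr":[0,0,0],"hand":0.5},{"offset":[0,0,0],"dr":[0,0,0],"hand":0.5},{"offset":[0,0,-3],"dr":[0,0,0],"hand":0.5},{"offset":[0,0,-4],"dr":[0,0,0],"hand":0.5},{"offset":[0,0,-4],"dr":[0,0,0],"hand":0.5},{"offset":[-2,5,0],"dr":[0,0,0],"hand":0.5},{"offset":[-2,5,0],"dr":[0,0,0],"hand":0.5},{"offset":[-2,5,0],"dr":[0,0,0],"hand":0.5},{"offset":[-2,5,0],"dr":[0,0,0],"hand":0.5},{"offset":[0,0,0],"dr":[0,0,0],"hand":0.5},{"offset":[0,0,0],"dr":[0,0,0],"hand":0.5}]'
python3 - <<'E'
from h import *
from rig import snapshot
s=snapshot("scene");t=snapshot("top")
f=lambda a,y,x,h,w,k:cv2.resize(a["frame"][y:y+h,x:x+w,::-1],None,fx=k,fy=k,interpolation=cv2.INTER_CUBIC)
cv2.imwrite("pics/c5.png",np.vstack([f(s,200,250,80,200,4)[:,:800],f(t,180,195,65,200,4)]))
E
```

```text
time: 32.58
ee_pos: [0.6154, -0.0682, 0.0247]
orientation: [3.141, -0.001, 0.026]
ft_force: [0.4, -0.0, -0.3]
opening: 0.179
finger_force: 30.0
time: 34.08
ee_pos: [0.5404, -0.2695, 0.134]
orientation: [-3.141, -0.0, 0.026]
ft_force: [0.7, 1.5, -0.9]
opening: 0.5
finger_force: 0.0
```

View pics/c5.png

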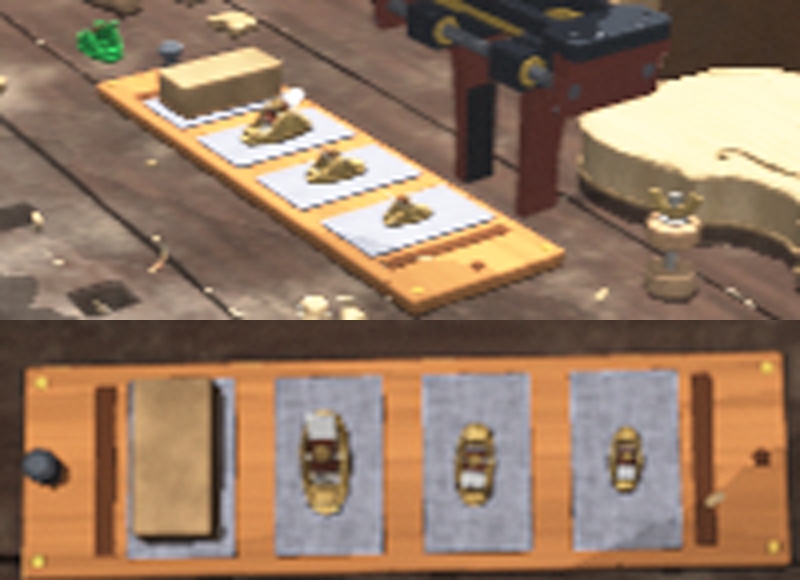

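All four are upright and centred on their pads: block (175,458), large (326,462), middle (475,465) and small (626,460). The gripper is clear, so I'm handing in.

```bash
python3 -c "
from rig import job
print(job.close_job())"
```

```text
the job is handed in; nothing more can be done
None
```

The job is handed in at about 34 s of robot time: from the knob end the pads carry the sanding block, large, middle and small plane, and the last pictures show each centred, upright, lengthwise and let go.

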